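Stopper the blue glazed flask

ROBOT

A 6-joint arm with a two-finger parallel gripper is mounted at the origin on the work surface. World frame = base frame: x ahead of the robot, y to its left, z up, the work surface at z = 0. Lengths are in mm, angles in rad, forces in N, time in s.
With the tool pointing down it reaches from about 375 to 975 mm from the base axis. Payload 3.8 kg.
Tool frame: the origin (TCP) lies at the very end of the fingers, on their centre line; the grasp point (between the pads) lies 19 mm behind it; z points along the fingers, y is the line along which they close (so a half turn about z gives the same grasp; the last joint's range is limited). The gripper opens to 85 mm and grips with 20 to 120 N. Pads are 22 mm wide; open, the fingers measure 114 mm over their backs; the gripper's body (76 mm by 85 mm) begins 54 mm behind the grasp point. The pads swing forward as they close: fully open they stand 13 mm farther back than shut.
Start: joints at [-1.299, 0.264, 1.604, -0, 1.274, -0.037], TCP at [205.137, -643.068, 194.48] pointing down, gripper open.
Joint ranges: [-2.63, 2.63], [-0.94, 2.18], [0.31, 2.57], [-1.31, 4.45], [0, 2.66], [-2.55, 2.55]. Speed limits (rad/s): [2.57, 2.57, 3.14, 3.14, 3.14, 3.14].

INTERFACE

Orientations are given as a unit quaternion [w, x, y, z].
In Python, from rig import robot gives the robot as it stands. The module is installed in compiled form; this text tells all that it offers.
- The arm moves only by the shell command python3 -m crank 'ROWS' [FORCE]. ROWS is a JSON object of lists of equal length, an entry for each row: "xyz": the shift along the world's x, y, z in units of 0.6 m (1.0 is 0.6 m), a list of three; "rotation": the turn, a rotation vector about the world's x, y, z in units of 60 degrees (1.0 is 60 degrees), a list of three; "hand": the opening in per cent of the stroke, from 0 (shut) to 100 (fully open). In form: {"xyz": [[tx, ty, tz], ...], "rotation": [[ax, ay, az], ...], "hand": [hand, ...]}. A call has 1 to 10 rows; each row is the pose to reach, as a shift and turn from the pose commanded when the call began; what a row does not reach only later rows make up. A row lasts 1/12 s, in which the tool goes at most 41.7 mm and 7.16 degrees, less where a joint would pass 70% of its speed; a pose out of reach is approached as far as the arm can. A call with a number of a shift or a turn outside -1 to 1 is refused whole. A call with a gripper value outside its range is refused whole. The fingers move at their own pace and stop on an object; FORCE is the grip in N (left out, the last holds). Time passes only in rows, so rows that repeat a pose let the fingers close. It gives the time, the measured TCP pose, the force, the opening and the grip force at its end, in the units of the state.
- robot.state(): the state, without advancing time (a new reading comes with each control period).
- robot.grab_frame(name): name is "scene" or "top"; returns (picture, depth): 480x640x3 uint8, red, green, blue; 480x640 float32, mm along the optical axis (not along the pixel's ray), 0 where there is no reading.
- robot.calibration(name): a dict with "fx", "fy", "cx", "cy" (pixels), "world_to_cam" (4x4, takes a point from world to camera coordinates). Camera axes: x right, y up, looking along -z (the intrinsics and any distortion apply to the point x, -y, -z); pixel columns grow to the right and rows downward; lengths in mm; the calibration is good to about 2 mm. A picture is of the moment at which its call begins. calibration takes no time and is no camera call.
- robot.sign_off(): hands the job in; it is judged then, once.
Trained networks look in the newest picture that a camera, given by its name, has taken for a name from the list of things; names that differ only in an ending like _2 or _b are one class to them, and where a whole thing is asked for, a point or a joint stands for the part that bears it (a point fixed in the world has none). Each returns a list of dicts, best first, with "confidence" (0 to 1); they miss things now and then, are a little off and sometimes report something else, mostly with a low value. They report only what shows in the picture. A call takes as long as a camera call. They do not tell look-alikes from the thing itself.
- robot.recognise(query, camera): "centre" ([column, row] in pixels, amid what is visible of it).
- robot.mark_of(query, camera): "centre" ([column, row] in pixels: a listed point, or the origin of a listed thing).
The state is a dict: "time": time; "joints": joint angles; "qvel": joint speeds; "joint_torque": joint torques, N m; "tcp_pos": TCP position; "tool_rot": TCP orientation; "force": force on the tool from outside, world axes, zero at the start; "torque": the same for the moment, N m; "opening": opening from 0.0 (shut) to 1.0 (fully open); "gripper_force": force on a finger pad.
Only numpy, scipy, OpenCV 4.12 (cv2) and the standard library are available. Lean on these libraries where they do the work, as an engineer would, in place of code of your own. Each camera call takes 0.05 s, during which the arm holds its last target. There are 200 camera calls.

TASK

Close the blue flask: pick up the stopper with the blue knob and lower it gently into the mouth of the blue flask until its blue collar rests on the rim all round, then let go. Do not drop it in or tip the flask over, and leave the red flask and the red stopper where they stand.

Things in the scene. Friction and masses are not known exactly. Their poses are not given: they have to be found in the camera images.
- blue_stopper_knob (a point): Blue stopper standing loose on its cork tip, about 0.14 kg, round, z up. From below: tapered cork plug 30 mm tall (32 mm wide at the tip, 44 at its top); blue collar 70 mm wide, 6 thick; upright cylindrical blue knob 28 mm wide, 46 tall. Point: middle of the knob, 59 mm above the tip, 29 above the collar's underside, 23 above the collar's top, 23 below the knob's top.
- blue_flask_mouth (a point): Centre of the open mouth, level with the rim, of the blue glazed flask (tan lip): loose, about 0.6 kg, upright on the table, 125 mm tall, 102 mm across the belly; neck 62 mm wide outside and 52 inside over its top 33 mm, hollow and empty below. z up along its axis. With the stopper seated its knob point is 29 mm above this point; the plug has about 4 mm play all round.
- red_stopper_knob (a point): The red stopper, a bystander to be left alone: the same shape and size as the blue stopper but with red collar and knob. This point is the middle of its knob, 59 mm above the table.
- red_flask_mouth (a point): Centre of the mouth, level with the rim, of the red glazed flask, a bystander to be left alone and open: the same shape and size as the blue flask.
Mind the look-alikes: they are no part of the job. Leave any white look-alike of the part that bears blue_stopper_knob alone.

How it is judged (in metres and radians):
At the end, for the whole second after the job is handed in: The blue stopper sits in the mouth of the blue flask with its collar on the rim: knob point within 12 mm sideways of the mouth's centre and 23 to 35 mm above it, stopper within 10 degrees of the flask's axis, flask upright within 10 degrees, both at rest (horizontal distance between blue_stopper_knob and blue_flask_mouth below 0.012 m and z of blue_stopper_knob in the frame of blue_flask_mouth between 0.023 and 0.035 m and angle between the z axis of blue_stopper_knob and the z axis of blue_flask_mouth, either way round below 0.17 rad and angle between blue_flask_mouth's own z axis and vertical below 0.17 rad and linear speed of each of blue_stopper, blue_flask below 0.03 m/s); the robot touches nothing.
It fails at once if the blue stopper is dropped (falls freely by more than about 25 mm) (linear speed of blue_stopper above 0.7 m/s and contact force between the fingers and blue_stopper below 0.1 N).
It fails at once if the blue flask is tipped by more than 35 degrees (angle between blue_flask_mouth's own z axis and vertical above 0.6 rad).
It fails at once if the red stopper is moved by more than 30 mm (distance of red_stopper_knob from where it was at the start of the episode above 0.03 m).
It fails at once if the red flask is moved by more than 30 mm (distance of red_flask_mouth from where it was at the start of the episode above 0.03 m).
It also fails if it takes over 38 s, if anything falls off the work surface, if the arm or the gripper's body presses on something with over 40 N, if the wrist force passes 120 N, or if a joint passes its speed limit or range.

## Working session

There is one attempt and no reset: what is moved stays moved. The work goes in short steps, Python scripts to look and compute and a shell command to move; the robot and the scene stay as the last step left them, time stands still between calls to the robot, and variables do not carry over. Pictures are saved under pics/ and viewed, at most 10 in all, crops included, and the job is handed in when it is done.

```bash
mkdir -p pics
cat > h.py <<'E'
import numpy as np, cv2
from rig import robot
def grab(n):
    p,d=robot.grab_frame(n); return p,d
def px2w(n,u,v,depth):
    c=robot.calibration(n); M=np.array(c["world_to_cam"])
    p=np.array([(u-c["cx"])/c["fx"]*depth,-(v-c["cy"])/c["fy"]*depth,-depth,1])
    return (np.linalg.inv(M)@p)[:3]
def onplane(n,u,v,z):
    a=px2w(n,u,v,100.);b=px2w(n,u,v,1000.)
    return a+(b-a)*(z-a[2])/(b[2]-a[2])
def save(n,p): cv2.imwrite("pics/"+n,cv2.cvtColor(p,cv2.COLOR_RGB2BGR))
E
python3 - <<'E'
from h import *
np.set_printoptions(precision=1,suppress=True)
for n in("top","scene"):
    p,d=grab(n); save(n+"0.png",p); np.savez("/tmp/"+n,p=p,d=d)
    c=robot.calibration(n); print(n,{k:c[k] for k in c if k!="world_to_cam"})
    for q,z in(("blue_stopper_knob",59),("blue_flask_mouth",125),("red_stopper_knob",59),("red_flask_mouth",125)):
        for r in robot.mark_of(q,n): print(q,r["centre"],round(r["confidence"],2),onplane(n,*r["centre"],z))
print(robot.state())
E
```

```text
top {'fx': 540.1606190947268, 'fy': 540.1606190947268, 'cx': 329.3795678101047, 'cy': 233.42249052587164}
blue_stopper_knob [357.1, 267.1] 0.98 [461.2 -32.9  59. ]
blue_stopper_knob [408.8, 331.9] 0.89 [ 348.5 -123.8   59. ]
blue_stopper_knob [417.2, 270.1] 0.87 [ 456.8 -139.6   59. ]
blue_flask_mouth [246.5, 159.2] 0.86 [638.6 157.9 125. ]
red_stopper_knob [238.2, 270.7] 0.72 [453.1 177.9  59. ]
red_flask_mouth [406.4, 162.8] 0.68 [ 634.8 -112.3  125. ]
scene {'fx': 560.8412614164296, 'fy': 560.8412614164296, 'cx': 328.811155706465, 'cy': 240.13787673979783}
blue_stopper_knob [235.3, 245.6] 0.82 [ 454.5 -134.4   59. ]
blue_flask_mouth [455.2, 245.4] 0.84 [646.9 149.9 125. ]
red_stopper_knob [412.6, 212.4] 0.79 [457.6 182.9  59. ]
red_flask_mouth [273.9, 277.3] 0.6 [ 632.2 -113.6  125. ]
{'time': 0.5, 'joints': array([-1.3,  0.3,  1.6,  0. ,  1.3, -0. ]), 'qvel': array([ 0., -0., -0., -0.,  0.,  0.]), 'joint_torque': array([ -0. , -51.4, -36.7,  -0. ,   0. ,  -0. ]), 'tcp_pos': array([ 205.1, -643. ,  194.4]), 'tool_rot': array([-0. ,  1. ,  0.2, -0. ]), 'force': array([ 0.6, -0. , -0.1]), 'torque': array([ 0.,  0., -0.]), 'gripper_force': 0.0, 'opening': 1.0015346592504284}
```

View pics/top0.png

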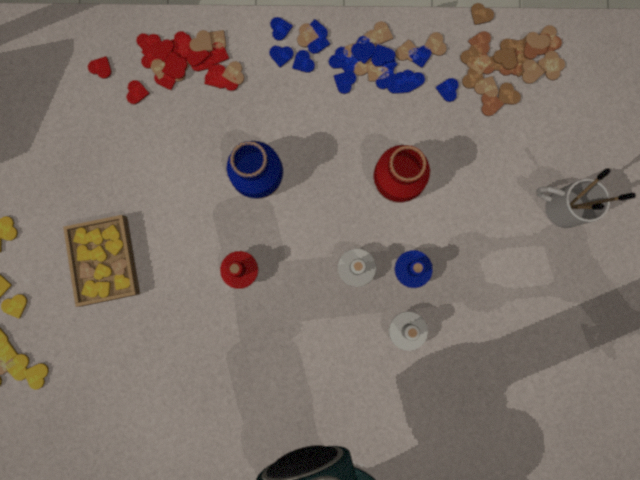

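View pics/scene0.png

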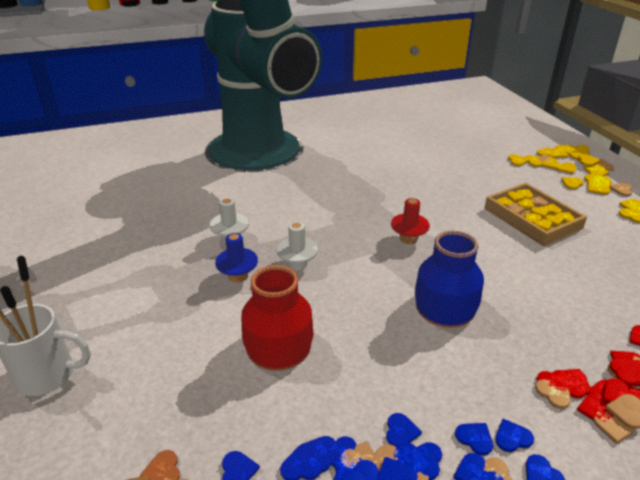

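Candidates in the top image are white (357,267), white (409,332) and blue (414,268). Only (414,268) has a blue knob and collar, so it fits. The flask meant is the blue one at (249,160). I'll confirm with a crop and measure both precisely.

Run:
```python
from h import *
np.set_printoptions(precision=1,suppress=True)
T=np.load("/tmp/top.npz");p=T["p"];d=T["d"]
save("crop.png",cv2.resize(p[230:360,320:460],None,fx=4,fy=4,interpolation=cv2.INTER_CUBIC))
for n in("top","scene"):
    T=np.load(f"/tmp/{n}.npz");d=T["d"].astype(float);p=T["p"].astype(int)
    v,u=np.mgrid[:480,:640]; c=robot.calibration(n)
    P=np.stack([(u-c["cx"])/c["fx"]*d,-(v-c["cy"])/c["fy"]*d,-d,np.ones_like(d)],-1)@np.linalg.inv(np.array(c["world_to_cam"])).T
    P=P[...,:3]
    def near(x,y,r,z0,z1): return P[(np.hypot(P[...,0]-x,P[...,1]-y)<r)&(P[...,2]>z0)&(P[...,2]<z1)&(d>0)]
    for name,x,y,r,z0,z1 in(("knobtop",456,-137,30,74,95),("collar",456,-137,48,28,44),("rim",641,155,45,117,135),("white",461,-33,30,74,95)):
        q=near(x,y,r,z0,z1)
        if len(q)>5:
            A=np.c_[2*q[:,:2],np.ones(len(q))];s=np.linalg.lstsq(A,(q[:,:2]**2).sum(1),rcond=None)[0]
            (cx,cy),rr=cv2.minEnclosingCircle(q[:,:2].astype(np.float32))
            print(n,name,len(q),"mean",q.mean(0),"circ",s[:2],np.sqrt(s[2]+s[:2]@s[:2]),"mec",cx,cy,rr,"maxz",q[:,2].max())
s=robot.state()
from scipy.spatial.transform import Rotation as R
w=s["tool_rot"];print(R.from_quat(w,scalar_first=True).as_matrix(), s["tcp_pos"])
```

```text
top knobtop 203 mean [ 460.1 -135.8   80.9] circ [ 460.2 -136.1] 9.840678528349425 mec 460.307373046875 -136.725341796875 14.00821304321289 maxz 86.96102782902005
top collar 910 mean [ 459.8 -135.1   35.6] circ [ 460.5 -137.2] 27.007609941775037 mec 460.5428161621094 -136.6908721923828 34.99510955810547 maxz 42.793135090742
top rim 391 mean [639.8 155.4 123.5] circ [639.5 155. ] 28.47172869180037 mec 640.0943603515625 155.41159057617188 31.47535514831543 maxz 128.2850819309433
top white 196 mean [461.9 -32.7  81. ] circ [461.9 -32.7] 9.716624467147767 mec 462.05499267578125 -32.93384552001953 13.803845405578613 maxz 86.38409203045285
scene knobtop 179 mean [ 464.5 -137.7   79.8] circ [ 462.6 -137.4] 10.17503281179359 mec 460.3624267578125 -137.65228271484375 16.165754318237305 maxz 83.09967737731188
scene collar 756 mean [ 470.1 -138.7   35. ] circ [ 462.6 -137.5] 26.14727876932 mec 460.8930358886719 -137.449951171875 35.98396682739258 maxz 43.79448049554719
scene rim 535 mean [642.  153.4 122.2] circ [641. 154.] 28.455868720756555 mec 640.1553344726562 153.97634887695312 31.798072814941406 maxz 126.46316445715229
scene white 165 mean [466.1 -34.9  79.8] circ [464.  -34.4] 10.059633003755131 mec 462.83099365234375 -34.07883071899414 14.36813735961914 maxz 83.56226094618864
[[ 1.   0.3 -0. ]
 [ 0.3 -1.   0. ]
 [ 0.  -0.  -1. ]] [ 205.1 -643.   194.4]
```

View pics/crop.png

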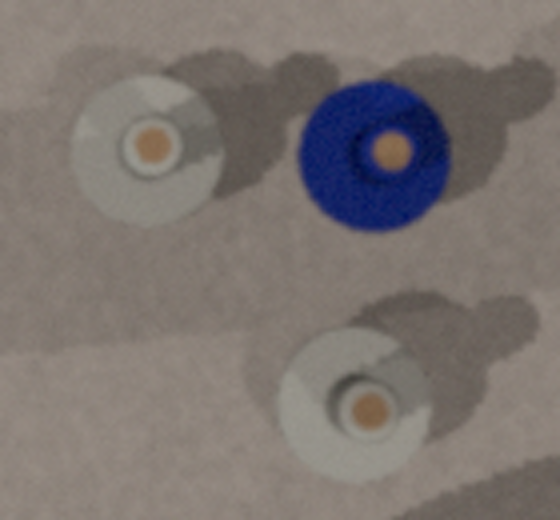

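The crop shows the blue stopper at (375,155), between two white look-alikes. It stands at about (460.5, -137), and the blue flask mouth is at (640, 154.7).

```bash
python3 -m crank '{"xyz":[[0.4257,0.8433,-0.07],[0.4257,0.8433,-0.07],[0.4257,0.8433,-0.07],[0.4257,0.8433,-0.07],[0.4257,0.8433,-0.07],[0.4257,0.8433,-0.07],[0.4257,0.8433,-0.07],[0.4257,0.8433,-0.07],[0.4257,0.8433,-0.07],[0.4257,0.8433,-0.07]],"rotation":[[0,0,0],[0,0,0],[0,0,0],[0,0,0],[0,0,0],[0,0,0],[0,0,0],[0,0,0],[0,0,0],[0,0,0]],"hand":[100,100,100,100,100,100,100,100,100,100]}' 40
```

```text
time: 1.33
tcp_pos: [393.0, -270.4, 164.0]
tool_rot: [0.0, 0.988, 0.154, 0.0]
force: [1.5, 0.3, 1.1]
opening: 1.001
gripper_force: 0.0
```

```bash
python3 -m crank '{"xyz":[[0.1,0.2,-0.04],[0.1,0.2,-0.04],[0.1,0.2,-0.04],[0.1,0.2,-0.04],[0.1,0.2,-0.04],[0.1,0.2,-0.04],[0.1,0.2,-0.04]],"rotation":[[0,0,0],[0,0,0],[0,0,0],[0,0,0],[0,0,0],[0,0,0],[0,0,0]],"hand":[100,100,100,100,100,100,100]}' 40; python3 -c "
from h import *
print(robot.state()['tcp_pos'],robot.state()['joints'])"
```

```text
time: 1.92
tcp_pos: [452.3, -153.0, 140.0]
tool_rot: [0.0, 0.988, 0.154, 0.0]
force: [-0.2, -0.9, 0.1]
opening: 0.998
gripper_force: 0.0
[ 452.31476329 -153.04254712  140.03965367] [-3.77903653e-01 -7.25755543e-02  2.07455466e+00 -7.21668297e-04
  1.13908731e+00  8.84655467e-01]
```

```bash
python3 -m crank '{"xyz":[[0.0137,0.0257,0],[0.0137,0.0257,0],[0.0137,0.0257,-0.03],[0.0137,0.0257,-0.07],[0.0137,0.0257,-0.11],[0.0137,0.0257,-0.135],[0.0137,0.0257,-0.155],[0.0137,0.0257,-0.155],[0.0137,0.0257,-0.155]],"rotation":[[0,0,0],[0,0,0],[0,0,0],[0,0,0],[0,0,0],[0,0,0],[0,0,0],[0,0,0],[0,0,0]],"hand":[100,100,100,100,100,100,100,100,100]}' 40
```

```text
time: 2.67
tcp_pos: [459.7, -137.9, 46.4]
tool_rot: [-0.0, 0.988, 0.153, -0.001]
force: [-0.9, 0.2, -0.4]
opening: 0.998
gripper_force: 0.0
```

Aligned to within about 1 mm, so close.

```bash
python3 -m crank '{"xyz":[[0.001,0.001,0],[0.001,0.001,0],[0.001,0.001,0],[0.001,0.001,0],[0.001,0.001,0],[0.001,0.001,0],[0.001,0.001,0],[0.001,0.001,0],[0.001,0.001,0],[0.001,0.001,0]],"rotation":[[0,0,0],[0,0,0],[0,0,0],[0,0,0],[0,0,0],[0,0,0],[0,0,0],[0,0,0],[0,0,0],[0,0,0]],"hand":[60,40,0,0,0,0,0,0,0,0]}' 40
```

```text
time: 3.5
tcp_pos: [461.2, -136.1, 46.6]
tool_rot: [-0.0, 0.988, 0.154, -0.0]
force: [-0.4, -0.6, 0.4]
opening: 0.002
gripper_force: 0.0
```

The fingers shut on nothing, so I'll look.

Run:
```python
from h import *
p,d=grab("scene"); save("s1.png",cv2.resize(p[120:320,150:400],None,fx=3,fy=3,interpolation=cv2.INTER_CUBIC))
print(robot.state())
```

```text
{'time': 3.55, 'joints': array([-3.38669899e-01,  4.24389218e-02,  2.15288693e+00, -5.26494616e-05,
        9.46412097e-01,  9.23212332e-01]), 'qvel': array([-0.00117302,  0.00148807,  0.00131481,  0.00138888,  0.00058242,
       -0.00111895]), 'joint_torque': array([ 5.65661467e-03, -3.35838997e+01, -3.11707377e+01,  3.00114152e-04,
        1.41858058e-03, -7.56544250e-05]), 'tcp_pos': array([ 461.16305483, -136.05840577,   46.63725578]), 'tool_rot': array([-1.55778311e-05,  9.88092835e-01,  1.53858841e-01, -7.41019827e-05]), 'force': array([ 0.33029067, -0.26710052, -0.29584493]), 'torque': array([-0.02393429, -0.00210792,  0.02712367]), 'gripper_force': 0.0, 'opening': 0.0038548692715467984}
```

View pics/s1.png

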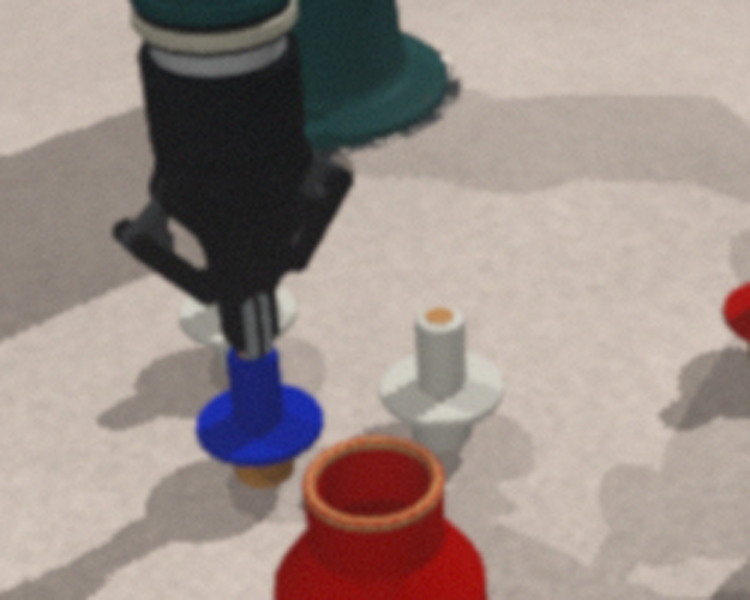

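The crop shows the gripper shut behind the blue knob at crop (255,350), with the stopper still upright. I'll measure the stopper and fingers now.

```bash
cat > meas.py <<'E'
from h import *
np.set_printoptions(precision=1,suppress=True)
def cloud(n):
    p,d=grab(n);d=d.astype(float);v,u=np.mgrid[:480,:640];c=robot.calibration(n)
    P=np.stack([(u-c["cx"])/c["fx"]*d,-(v-c["cy"])/c["fy"]*d,-d,np.ones_like(d)],-1)@np.linalg.inv(np.array(c["world_to_cam"])).T
    P=P[...,:3];P[d<=0]=1e6
    return p,P
def blue(p): 
    q=p.astype(int);return (q[...,2]>q[...,0]*1.8+8)&(q[...,2]>q[...,1]*1.5+8)
E
python3 - <<'E'
from meas import *
for n in("scene","top"):
    p,P=cloud(n); m=blue(p)&(np.hypot(P[...,0]-460,P[...,1]+137)<110)
    for z0,z1 in((26,44),(45,95)):
        q=P[m&(P[...,2]>z0)&(P[...,2]<z1)]
        if len(q)>5:
            (cx,cy),r=cv2.minEnclosingCircle(q[:,:2].astype(np.float32));print(n,z0,len(q),cx,cy,r,q[:,2].max())
    k=p.astype(int).max(-1)<70
    q=P[k&~blue(p)&(np.hypot(P[...,0]-460,P[...,1]+137)<110)&(P[...,2]>40)]
    for z in range(40,160,10):
        s=q[(q[:,2]>=z)&(q[:,2]<z+10)]
        if len(s): print(n,z,len(s),s.mean(0),s.min(0)[:2],s.max(0)[:2])
    if n=="top": save("t1.png",cv2.resize(p[180:380,290:490],None,fx=3,fy=3))
E
```

```text
scene 26 687 461.25006103515625 -135.7916259765625 36.06190872192383 43.65460645914129
scene 45 343 463.3638610839844 -137.46238708496094 13.8793306350708 92.33816348907976
scene 80 4 [ 471.8 -135.8   88.5] [ 470.4 -143.4] [ 473.2 -132.5]
scene 90 47 [ 470.2 -138.2   95.5] [ 462.7 -149. ] [ 474.  -122.6]
scene 100 65 [ 469.  -139.3  105.1] [ 460.8 -150.5] [ 473.7 -122.9]
scene 110 65 [ 469.6 -139.   114.9] [ 461.7 -150.5] [ 474.7 -122.9]
scene 120 94 [ 472.2 -136.4  126.3] [ 459.5 -154.6] [ 479.2 -114.4]
scene 130 282 [ 468.5 -134.   135.5] [ 440.2 -166.5] [485.7 -99.2]
scene 140 230 [ 469.3 -131.9  145.1] [ 442.1 -174.7] [486.6 -91.7]
scene 150 298 [ 469.2 -126.5  155.1] [ 440.8 -182.5] [488.7 -83.6]
top 26 120 459.8668212890625 -121.64349365234375 29.21632957458496 38.98357622240053
top 130 1 [ 466.3 -108.4  138.1] [ 466.3 -108.4] [ 466.3 -108.4]
top 140 1 [ 441.6 -109.8  149.4] [ 441.6 -109.8] [ 441.6 -109.8]
top 150 8 [451.4 -97.  157.4] [ 441.3 -102.3] [460.6 -89.6]
```

View pics/t1.png

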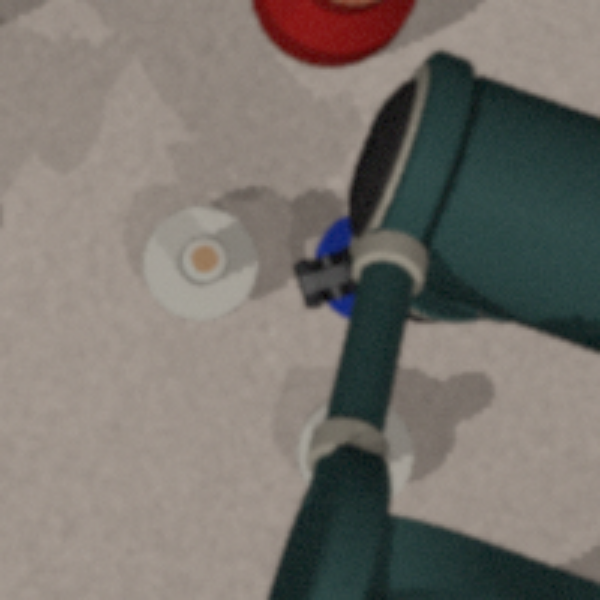

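The fingertips are really at z≈86, just above the knob top at 82, while the state reports 46.6. Sideways they agree. So the reported z reads about 40 mm low. I'll open, go down part of the way and check against the depth.

```bash
python3 -m crank '{"xyz":[[0,0,0],[0,0,0],[0,0,0],[0,0,0],[0,0,0],[0,0,0],[0,0,0],[0,0,-0.02],[0,0,-0.0333],[0,0,-0.0333]],"rotation":[[0,0,0],[0,0,0],[0,0,0],[0,0,0],[0,0,0],[0,0,0],[0,0,0],[0,0,0],[0,0,0],[0,0,0]],"hand":[100,100,100,100,100,100,100,100,100,100]}' 40
cat >> meas.py <<'E'
def fingers(x,y,tag=None):
    p,P=cloud("scene")
    k=(p.astype(int).max(-1)<75)&~blue(p)&(np.hypot(P[...,0]-x,P[...,1]-y)<75)&(P[...,2]>15)
    q=P[k]
    for z in range(20,140,10):
        s=q[(q[:,2]>=z)&(q[:,2]<z+10)]
        if len(s): print(z,len(s),s.mean(0),s.min(0)[:2],s.max(0)[:2])
    if tag: save(tag,cv2.resize(p[120:320,150:400],None,fx=3,fy=3,interpolation=cv2.INTER_CUBIC))
E
python3 -c "
from meas import *
fingers(461,-137,'s2.png')"
```

```text
time: 4.48
tcp_pos: [459.4, -135.5, 24.9]
tool_rot: [-0.001, 0.988, 0.154, -0.002]
force: [-0.9, 0.5, -0.4]
opening: 0.998
gripper_force: 0.0
20 1 [ 491.3 -127.5   28.2] [ 491.3 -127.5] [ 491.3 -127.5]
70 9 [450.7 -93.9  78.9] [443.4 -96.1] [456.7 -90.9]
80 61 [ 463.  -129.9   85.8] [ 440.8 -190.6] [484.8 -81.6]
90 89 [ 465.4 -135.7   95.1] [ 439.5 -190.4] [485.6 -81.5]
100 85 [ 465.5 -135.4  105.1] [ 440.1 -190. ] [487.3 -82.5]
110 91 [ 467.4 -132.8  115.5] [ 438.6 -191.8] [490.  -72.2]
120 325 [ 469.6 -145.5  125.8] [ 434.4 -208.3] [495.6 -64.6]
130 340 [ 471.4 -149.8  135.6] [ 431.3 -207.8] [496.5 -64.3]
```

View pics/s2.png

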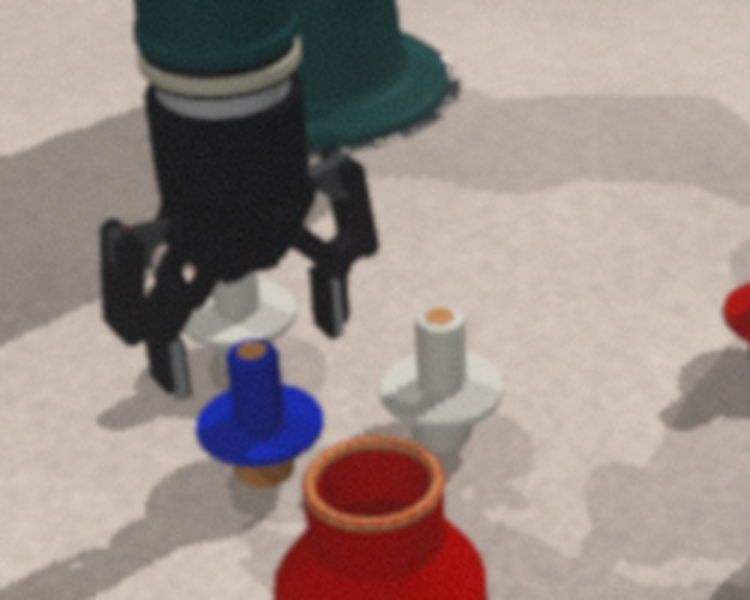

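The open tips are at z≈79. With the 13 mm setback that again gives about +40 mm offset. Down another 22 mm, centre, then close.

```bash
python3 -m crank '{"xyz":[[0.001,-0.002,-0.015],[0.001,-0.002,-0.03],[0.001,-0.002,-0.0367],[0.001,-0.002,-0.0367],[0.001,-0.002,-0.0367],[0.001,-0.002,-0.0367],[0.001,-0.002,-0.0367],[0.001,-0.002,-0.0367],[0.001,-0.002,-0.0367],[0.001,-0.002,-0.0367]],"rotation":[[0,0,0],[0,0,0],[0,0,0],[0,0,0],[0,0,0],[0,0,0],[0,0,0],[0,0,0],[0,0,0],[0,0,0]],"hand":[100,100,100,60,40,0,0,0,0,0]}' 40
```

```text
time: 5.37
tcp_pos: [462.2, -137.4, 5.1]
tool_rot: [0.0, 0.988, 0.154, 0.0]
force: [-0.3, -0.2, 2.4]
opening: 0.317
gripper_force: 39.3
```

Gripped (27 mm opening, 39 N). Lift.

```bash
python3 -m crank '{"xyz":[[0,0,0.02],[0,0,0.06],[0,0,0.1],[0,0,0.15],[0,0,0.2],[0,0,0.25],[0,0,0.275],[0,0,0.275],[0,0,0.275]],"rotation":[[0,0,0],[0,0,0],[0,0,0],[0,0,0],[0,0,0],[0,0,0],[0,0,0],[0,0,0],[0,0,0]],"hand":[0,0,0,0,0,0,0,0,0]}' 40
python3 - <<'E'
from meas import *
p,P=cloud("scene"); m=blue(p)&(np.hypot(P[...,0]-460,P[...,1]+137)<60)&(P[...,2]>90)
q=P[m];print(len(q),q.min(0),q.max(0))
for z in range(100,260,8):
    s=q[(q[:,2]>=z)&(q[:,2]<z+8)]
    if len(s)>5: print(z,len(s),s.mean(0),s.min(0)[:2],s.max(0)[:2])
save("s3.png",cv2.resize(p[80:280,150:400],None,fx=3,fy=3,interpolation=cv2.INTER_CUBIC))
print(robot.state()["tcp_pos"])
E
```

```text
time: 6.12
tcp_pos: [462.3, -137.5, 170.2]
tool_rot: [0.0, 0.988, 0.154, 0.001]
force: [-0.7, 0.2, -1.6]
opening: 0.316
gripper_force: 39.5
1132 [ 437.5 -179.9  195.9] [ 496.7 -104.   392.4]
196 605 [ 474.7 -139.4  200. ] [ 437.5 -172. ] [ 496.7 -104. ]
204 77 [ 471.6 -136.1  208. ] [ 460.7 -157.6] [ 475.9 -116.2]
212 82 [ 472.2 -138.8  215.8] [ 460.7 -164.2] [ 478.3 -124.5]
220 78 [ 471.5 -136.1  223.8] [ 460.1 -146.4] [ 475.9 -123.7]
228 77 [ 471.8 -135.9  231.8] [ 459.8 -146.6] [ 476.2 -124. ]
236 91 [ 470.7 -136.4  240.2] [ 449.  -148.1] [ 475.6 -123.7]
244 51 [ 468.1 -136.1  245.3] [ 454.2 -148. ] [ 473.5 -124.5]
[ 461.1 -137.1  168.6]
```

View pics/s3.png

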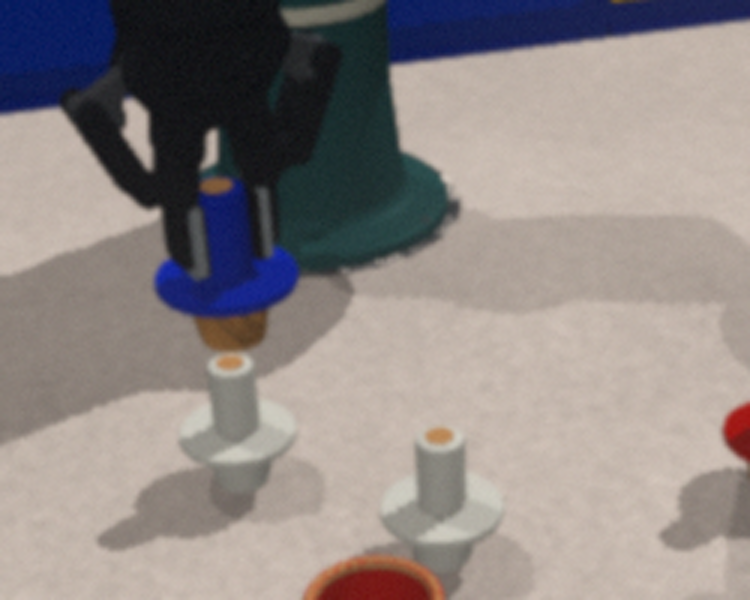

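The stopper is held upright, collar top at z≈201, axis at about (461,-137). Carry it to above the blue flask.

```bash
python3 -m crank '{"xyz":[[0.01,0.016,0],[0.034,0.056,0],[0.067,0.11,0],[0.101,0.165,0],[0.135,0.22,0],[0.168,0.275,0],[0.202,0.33,0],[0.236,0.385,0],[0.265,0.432,0],[0.285,0.465,0]],"rotation":[[0,0,0],[0,0,0],[0,0,0],[0,0,0],[0,0,0],[0,0,0],[0,0,0],[0,0,0],[0,0,0],[0,0,0]],"hand":[0,0,0,0,0,0,0,0,0,0]}' 40
python3 -m crank '{"xyz":[[0.008,0.012,0],[0.013,0.021,0],[0.013,0.021,0],[0.013,0.021,0],[0.013,0.021,0]],"rotation":[[0,0,0],[0,0,0],[0,0,0],[0,0,0],[0,0,0]],"hand":[0,0,0,0,0]}' 40
cat >> meas.py <<'E'
def fit(q):
    (cx,cy),r=cv2.minEnclosingCircle(q[:,:2].astype(np.float32));return "mec %.1f %.1f r%.1f z %.1f n%d"%(cx,cy,r,np.median(q[:,2]),len(q))
def both(zc,tag=None):
    for n in("scene","top"):
        p,P=cloud(n);R=np.hypot(P[...,0]-640,P[...,1]-154.5)<60
        b=blue(p);q=p.astype(int)
        m=R&b&(P[...,2]>zc-8)&(P[...,2]<zc+4)
        if m.sum()>20: print(n,"collar",fit(P[m]))
        m=R&b&(P[...,2]>zc+8)&(P[...,2]<zc+52)
        if m.sum()>20: print(n,"knob",fit(P[m]),P[m][:,2].max())
        m=R&~b&(q[...,0]>q[...,2]*1.15)&(P[...,2]>119)&(P[...,2]<131)
        if m.sum()>20: print(n,"rim",fit(P[m]))
        if tag: save(n+tag,p)
    print(robot.state()["tcp_pos"])
E
python3 -c "
from meas import *
both(201,'4.png')"
```

```text
time: 7.0
tcp_pos: [632.5, 145.5, 166.4]
tool_rot: [-0.001, 0.988, 0.155, -0.002]
force: [-0.4, -0.8, -0.8]
opening: 0.319
gripper_force: 39.5
time: 7.42
tcp_pos: [639.7, 153.1, 169.1]
tool_rot: [0.0, 0.988, 0.153, -0.001]
force: [0.0, -0.4, -1.3]
opening: 0.318
gripper_force: 39.5
scene collar mec 639.5 151.0 r35.4 z 199.2 n774
scene knob mec 643.7 148.9 r24.0 z 229.4 n262 249.06518376222135
scene rim mec 640.5 154.8 r32.1 z 123.8 n293
top collar mec 625.3 174.9 r12.6 z 200.0 n99
[640.1 153.  169.8]
```

```bash
python3 -m crank '{"xyz":[[0.001,0.0042,0],[0.001,0.0042,-0.01],[0.001,0.0042,-0.025],[0.001,0.0042,-0.04],[0.001,0.0042,-0.05],[0.001,0.0042,-0.055],[0.001,0.0042,-0.055],[0.001,0.0042,-0.055]],"rotation":[[0,0,0],[0,0,0],[0,0,0],[0,0,0],[0,0,0],[0,0,0],[0,0,0],[0,0,0]],"hand":[0,0,0,0,0,0,0,0]}' 40
python3 -c "
from meas import *
both(168,'5.png');both(168)"
```

```text
time: 8.18
tcp_pos: [640.9, 156.8, 136.1]
tool_rot: [0.0, 0.988, 0.154, -0.0]
force: [-0.2, 0.2, -0.7]
opening: 0.316
gripper_force: 39.5
scene collar mec 641.0 154.7 r35.3 z 166.2 n747
scene knob mec 645.4 150.4 r23.3 z 196.1 n253 215.87972160474988
scene rim mec 640.6 153.2 r32.4 z 123.8 n209
top collar mec 631.8 156.3 r31.4 z 167.4 n41
[641.6 156.9 137.1]
scene collar mec 641.2 155.2 r35.5 z 167.2 n745
scene knob mec 645.5 153.6 r25.6 z 196.8 n259 217.9970135687537
scene rim mec 640.2 154.1 r31.6 z 123.7 n209
top collar mec 632.4 157.0 r32.1 z 167.8 n44
[641.7 156.9 137.4]
```

Run:
```python
import cv2
a=cv2.imread("pics/scene5.png");cv2.imwrite("pics/s5c.png",cv2.resize(a[150:350,370:560],None,fx=3,fy=3,interpolation=cv2.INTER_CUBIC))
```

```text
(no output)
```

View pics/s5c.png

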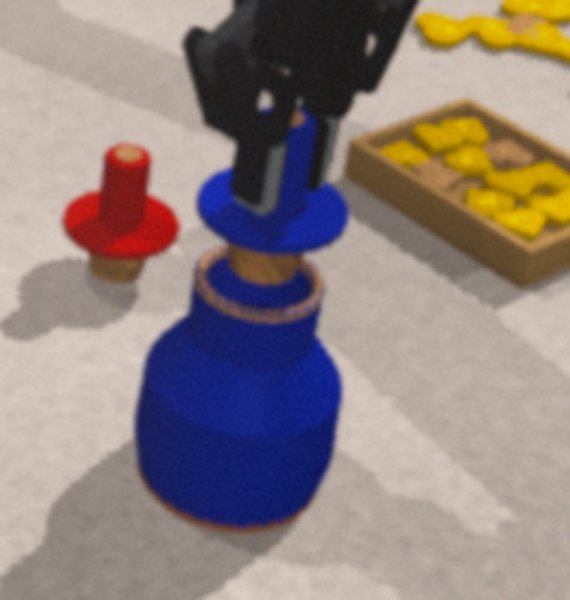

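The picture shows the stopper over the mouth, collar at crop (273,210) and rim at (260,284). It lines up with the flask axis within about 2 mm. Lower most of the remaining ~37 mm, nudging 1 mm back.

```bash
python3 -m crank '{"xyz":[[-0.001,-0.0018,-0.005],[-0.001,-0.0018,-0.012],[-0.001,-0.0018,-0.02],[-0.001,-0.0018,-0.028],[-0.001,-0.0018,-0.035],[-0.001,-0.0018,-0.042],[-0.001,-0.0018,-0.048],[-0.001,-0.0018,-0.052],[-0.001,-0.0018,-0.052],[-0.001,-0.0018,-0.052]],"rotation":[[0,0,0],[0,0,0],[0,0,0],[0,0,0],[0,0,0],[0,0,0],[0,0,0],[0,0,0],[0,0,0],[0,0,0]],"hand":[0,0,0,0,0,0,0,0,0,0]}' 40
python3 -c "
from meas import *
both(136)"
```

```text
time: 9.22
tcp_pos: [640.5, 155.7, 105.3]
tool_rot: [0.0, 0.988, 0.154, -0.0]
force: [0.8, -0.5, -1.6]
opening: 0.312
gripper_force: 39.5
scene collar mec 640.3 153.7 r35.4 z 135.4 n743
scene knob mec 645.0 150.9 r24.0 z 165.8 n248 186.19004234642995
scene rim mec 649.3 150.9 r29.1 z 123.0 n76
[640.9 155.8 105.8]
```

```bash
python3 -m crank '{"xyz":[[0,0,-0.002],[0,0,-0.004],[0,0,-0.006],[0,0,-0.007],[0,0,-0.008],[0,0,-0.008],[0,0,-0.008]],"rotation":[[0,0,0],[0,0,0],[0,0,0],[0,0,0],[0,0,0],[0,0,0],[0,0,0]],"hand":[0,0,0,0,0,0,0]}' 40
python3 -c "
from meas import *
both(132)"
```

```text
time: 9.9
tcp_pos: [640.6, 155.7, 100.6]
tool_rot: [-0.0, 0.988, 0.154, -0.0]
force: [0.5, -0.5, -0.9]
opening: 0.32
gripper_force: 39.5
scene collar mec 639.7 153.8 r34.7 z 130.7 n738
scene knob mec 644.5 151.8 r25.4 z 160.1 n251 182.8061138598536
[640.6 155.8 100.7]
```

```bash
python3 -m crank '{"xyz":[[0,0,-0.001],[0,0,-0.002],[0,0,-0.0025],[0,0,-0.0025]],"rotation":[[0,0,0],[0,0,0],[0,0,0],[0,0,0]],"hand":[0,0,0,0]}' 40
```

```text
time: 10.33
tcp_pos: [640.9, 155.8, 100.3]
tool_rot: [-0.0, 0.988, 0.154, 0.0]
force: [-2.1, -0.5, 4.4]
opening: 0.32
gripper_force: 40.1
```

Contact with 4 to 5 N: seated. Open.

```bash
python3 -m crank '{"xyz":[[0,0,0],[0,0,0],[0,0,0],[0,0,0],[0,0,0],[0,0,0],[0,0,0],[0,0,0]],"rotation":[[0,0,0],[0,0,0],[0,0,0],[0,0,0],[0,0,0],[0,0,0],[0,0,0],[0,0,0]],"hand":[36,42,50,60,75,100,100,100]}' 20
python3 -m crank '{"xyz":[[0,0,0.01],[0,0,0.03],[0,0,0.07],[0,0,0.12],[0,0,0.18],[0,0,0.2],[0,0,0.2],[0,0,0.2]],"rotation":[[0,0,0],[0,0,0],[0,0,0],[0,0,0],[0,0,0],[0,0,0],[0,0,0],[0,0,0]],"hand":[100,100,100,100,100,100,100,100]}' 20
python3 -c "
from meas import *
both(131,'6.png')
import cv2
a=cv2.imread('pics/scene6.png');cv2.imwrite('pics/s6c.png',cv2.resize(a[150:350,370:560],None,fx=3,fy=3,interpolation=cv2.INTER_CUBIC))"
```

```text
time: 11.0
tcp_pos: [640.6, 155.8, 99.1]
tool_rot: [0.0, 0.988, 0.154, -0.0]
force: [-0.2, -0.5, -0.1]
opening: 1.0
gripper_force: 0.0
time: 11.67
tcp_pos: [641.6, 155.9, 221.4]
tool_rot: [-0.0, 0.988, 0.154, 0.002]
force: [0.7, 0.1, -0.9]
opening: 1.003
gripper_force: 0.0
scene collar mec 639.8 153.6 r35.6 z 130.2 n845
scene knob mec 641.0 153.8 r14.0 z 159.7 n472 177.141990052008
top collar mec 640.0 134.7 r27.4 z 130.5 n286
[639.6 155.6 217.7]
```

View pics/s6c.png

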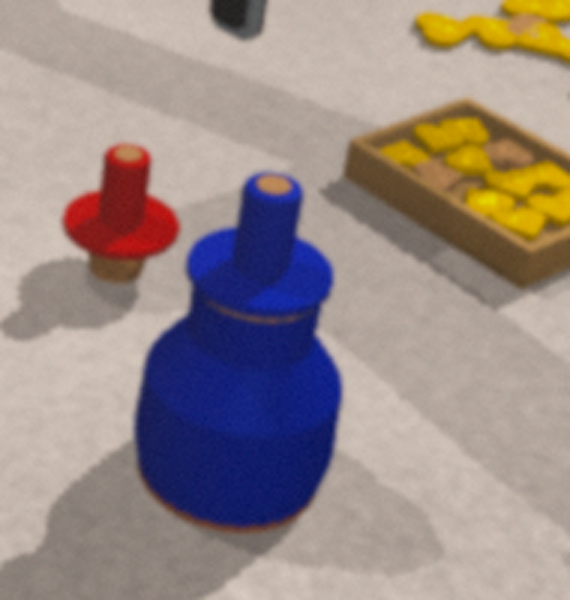

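The stopper sits level: its collar at crop (260,270) rests on the rim all round, the flask is upright, and the gripper is clear.

```bash
python3 -c "
from rig import robot
print(robot.sign_off())"
```

```text
the job is handed in; nothing more can be done
None
```

The blue stopper is seated in the blue flask with its collar on the rim, the gripper is clear, and the job is handed in. The first grasp closed on nothing because the reported tool height reads about 40 mm low. I corrected for that, and the red flask and red stopper were not touched.

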